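Load a contactor into the sprung test nest

ROBOT

A 6-joint arm with a two-finger parallel gripper is mounted at the origin on the work surface. World frame = base frame: x ahead of the robot, y to its left, z up, the work surface at z = 0. Lengths are in mm, angles in degrees, forces in N, time in s.
With the tool pointing down it reaches from about 225 to 725 mm from the base axis. Payload 3.1 kg.
Tool frame: the origin (TCP) lies at the very end of the fingers, on their centre line; the grasp point (between the pads) lies 19 mm behind it; y points along the fingers, z is the direction in which the jaws open and shut, and the axes are right-handed (so a half turn about y gives the same grasp; the last joint's range is limited). The gripper opens to 85 mm and grips with 20 to 120 N. Pads are 22 mm wide; open, the fingers measure 114 mm over their backs; the gripper's body (76 mm by 85 mm) begins 54 mm behind the grasp point. The pads swing forward as they close: fully open they stand 13 mm farther back than shut.
Start: joints at [64.125, 2.75, 5.684, 92.934, 0, 82.678], TCP at [167.047, 497.707, 231.312] pointing down, gripper open.
Joint ranges: [-166.93, 166.93], [-56.73, 111.36], [-69.38, 81.34], [-121.58, 131.49], [-85.45, 84.26], [-180, 180]. Speed limits (degrees/s): [159.86, 159.86, 180, 180, 180, 180].

INTERFACE

Orientations are given as a 3x3 rotation matrix whose columns are the frame's x, y, z axes.
In Python, from station import robot gives the robot as it stands.
- The arm moves only by the tool step_arm, never from a script. Its argument "deltas" is one flat list of numbers, 7 for each row, row after row: the shift along the world's x, y, z in mm, then the turn, a rotation vector about the world's x, y, z in degrees, then the gripper's target within -1 to 1 (fully open at 1, half-way at 0, shut at -1). In form: [dx, dy, dz, rx, ry, rz, hand, dx, dy, dz, rx, ry, rz, hand, ...]. A call has 1 to 8 rows; each row shifts and turns the pose as measured when the row begins; what a row does not reach is not made up. A row lasts 1/12 s, in which the tool goes at most 41.7 mm and 7.16 degrees, less where a joint would pass 70% of its speed; a pose out of reach is approached as far as the arm can. A call with a gripper value outside its range is refused whole. The fingers move at their own pace and stop on an object; "force" is the grip in N (left out, the last holds). Time passes only in rows, so rows that do not move let the fingers close. It gives the time, the measured TCP pose, the force and the opening at its end, in the units of the state.
- robot.observe(): the state, without advancing time (a new reading comes with each control period).
- robot.grab_frame(name): name is "side" or "top"; returns the picture (384x512x3 uint8, blue, green, red); there is no depth.
- robot.get_calibration(name): a dict with "fx", "fy", "cx", "cy" (pixels), "k1" (the pictures are not rectified: a ray, as slopes to the right and down, at radius r is drawn at 1 + k1 r^2 times it, then the intrinsics apply), "position" and "orientation" of the camera in the world. Camera axes: x right, y down, z forward; pixel columns grow to the right and rows downward; lengths in mm; the calibration is good to about 2 mm. A picture is of the moment at which its call begins. get_calibration takes no time and is no camera call.
- robot.sign_off(): hands the job in, once; it reports no verdict.
The state is a dict: "time_s": time; "joint_positions": joint angles; "dq": joint speeds; "joint_torque": joint torques, N m; "tcp_pos": TCP position; "tool_rot": TCP orientation; "contact_force": force on the tool from outside, world axes, zero at the start; "torque": the same for the moment, N m; "finger_gap": finger opening in mm.
Only numpy, scipy, OpenCV 4.12 (cv2) and the standard library are available. Lean on these libraries where they do the work, as an engineer would, in place of code of your own. Each camera call takes 0.05 s, during which the arm holds its last target. There are 200 camera calls.

TASK

Load the white contactor into the test nest. Lift it out of the rack by its two ends, stand it down upright on the bench and let go, then take it by its long sides, use its orange end to press the red sprung carriage back, and lower it right down between carriage and stop: it must end flat on the nest's floor, upright, its orange end against the carriage and held by the spring against the dark stop. Let go of it, and leave the other contactors, the bottle and the screwdriver where they are.

Things in the scene. Friction and masses are not known exactly. Their poses are not given: they have to be found in the camera images.
- contactor: The part to load: white block 60 (x) x 44 (y) x 57 (z) mm, about 0.2 kg, its end at +x and a 10 mm strip along that edge of its top orange, three steel screws on top at the other end. Origin: centre of its underside; z up. It starts standing in one of the rack's three lanes, x along the lane.
- contactor_mark (a point): Middle of the contactor's top edge at its orange end: 30 mm along its +x and 57 mm above its underside.
- rack: Fixed blue rack. Three lanes along its x, open at both ends, centres at y = -53, 0, +53 mm, 48 mm wide. Floor 76 x 164 mm, 12 mm thick; lane walls 60 mm long, 5 mm thick, tops 64 mm above the bench. Contactors stand in it with undersides at 12 mm, tops at 69 mm, 9 mm apart: only their ends (60 mm apart) can be gripped. Origin: centre of underside.
- nest: Fixed test nest. Origin on its underside, below the seated contactor's middle; its +x is the way the carriage is pressed back. Base 12 mm thick, x -55 to +110, y +-45 mm. Dark stop: face at x = -30 mm, 12 mm thick, 44 mm wide, top 32 mm above the bench. Side guides 5 mm high, inner faces at y = +-25.5, x -25 to +9 mm. Grey spring block at x 87 to 105 mm, top at 67 mm.
- nest_seat (a point): Where the middle of the contactor's underside belongs: on the nest floor, 12 mm above the bench; axes as the nest. To load: hold it level, underside over 20 mm above the nest floor (over the stop), press the carriage back in nest +x until its rear end is past the stop's face, lower it. The carriage drags on it and clamps it at any height: press it right down before letting go.
- carriage (a joint): Red sprung carriage, 44 mm wide, 14 mm thick, top 73.5 mm above the bench. In m: 0 = at rest, face at nest x = +20 mm (gap to stop 50 mm); grows as it is pressed to nest +x, at most 0.020 (gap 70 mm); 0.010 with a contactor clamped. Spring 5 N at 0, 10 N at 0.020; closes at once when let go. A finger does not fit between it and the contactor.
- carriage_face (a point): Middle of the top edge of the carriage's face that looks to the stop, 73.5 mm above the bench; moves with the carriage.
- spare_a: Bystander: black contactor with a blue end, the same size, standing in another lane of the rack. Origin: centre of its underside.
- spare_b: Bystander: grey contactor with a green end, the same size, standing in another lane of the rack. Origin: centre of its underside.
- bottle: Bystander: pale plastic bottle with a cap standing on the bench, 56 mm in diameter, 150 mm tall. Origin: centre of its underside.
- screwdriver: Bystander: screwdriver with a red handle lying on the bench, 180 mm long along its x, up to about 30 mm thick. Origin: about the middle of its length, on the bench.
- stand: Fixed obstacle: steel stand carrying a row of grey terminal blocks, foot 60 (x) x 80 (y) mm, 110 mm tall. Origin: centre of its underside.

How it is judged (in metres and radians):
On the way, in this order (a step that is already met when the one before it is completed fails the run):
1. the contactor stands upright on the bench, let go (height (world z) of contactor below 0.006 m and angle between contactor's own z axis and vertical below 0.1 rad and contact force between contactor and the fingers below 0.3 N), for 0.1 s.
2. the carriage is pressed back, by the contactor's end, farther than its clamping position (value of joint carriage above 0.0112 m and contact force between contactor and nest above 2 N), for 0.02 s.
At the end, for the whole second after the job is handed in: The white contactor stands in the nest, let go and at rest: its underside within 4 mm along and 6 mm across of the seat's middle and 3 mm in height, tilted less than 4 degrees, orange end towards the carriage, the carriage clamping it (joint between 0.007 and 0.014) (x of contactor in the frame of nest_seat between -0.004 and 0.004 m and y of contactor in the frame of nest_seat between -0.006 and 0.006 m and z of contactor in the frame of nest_seat between -0.003 and 0.003 m and x of contactor_mark in the frame of nest_seat above 0.022 m and angle between contactor's own z axis and vertical below 0.07 rad and value of joint carriage between 0.007 and 0.014 m and contact force between contactor and the fingers below 0.1 N and linear speed of contactor below 0.02 m/s); the robot touches nothing.
It fails at once if a spare contactor is disturbed (moved over 15 mm) (distance of any of spare_a, spare_b from where it was at the start of the episode above 0.015 m).
It fails at once if the bottle is moved over 20 mm or tipped (distance of bottle from where it was at the start of the episode above 0.02 m or angle between bottle's own z axis and vertical above 0.35 rad).
It fails at once if the screwdriver is moved over 20 mm (distance of screwdriver from where it was at the start of the episode above 0.02 m).
It also fails if it takes over 67 s, if anything falls off the work surface, if the arm or the gripper's body presses on something with over 40 N, if the wrist force passes 120 N, or if a joint passes its speed limit or range.

## Working session

There is one attempt and no reset: what is moved stays moved. The work goes in short steps, Python scripts to look and compute and a tool call to move; the robot and the scene stay as the last step left them, time stands still between calls to the robot, and variables do not carry over. Pictures are saved under pics/ and viewed, about 8 in all and at most 12, crops included, and the job is handed in when it is done.

Besides the shell and the picture viewer there is one more tool, called after "Request:" in YAML: its name, and indented under it one key for each argument. step_arm: Moves the arm, as the interface text tells. Its arguments: {"type":"object","properties":{"deltas":{"type":"array","items":{"type":"number"}},"force":{"type":"number"}},"required":["deltas"]}

```bash
mkdir -p pics; ls; cat > h.py <<'E'
import numpy as np, cv2
from station import robot
def ray(cal,u,v):
    d=np.array([(u-cal["cx"])/cal["fx"],(v-cal["cy"])/cal["fy"]]);s=d.copy()
    for _ in range(20): s=d/(1+cal["k1"]*(s@s))
    R=np.array(cal["orientation"]); return np.array(cal["position"]),R@np.array([s[0],s[1],1.])
def plane(cal,u,v,z):
    p,d=ray(cal,u,v); return p+d*(z-p[2])/d[2]
def proj(cal,P):
    q=np.array(cal["orientation"]).T@(np.array(P,float)-cal["position"]); s=q[:2]/q[2]; s=s*(1+cal["k1"]*(s@s))
    return np.array([cal["fx"]*s[0]+cal["cx"],cal["fy"]*s[1]+cal["cy"]])
E
python3 - <<'E'
from h import *
for n in ("side","top"):
    c=robot.get_calibration(n); print(n,c)
    cv2.imwrite(f"pics/{n}0.png",robot.grab_frame(n))
print(robot.observe())
E
```

```text
pics
side {'fx': 389.23655519229993, 'fy': 389.23655519229993, 'cx': 251.95784589345806, 'cy': 195.9431018870724, 'k1': 0.01063462354528896, 'position': array([483.60410101, 805.02519839, 825.29424436]), 'orientation': array([[-0.99783482, -0.03845743,  0.05335442],
       [-0.0652292 ,  0.68246478, -0.72800205],
       [-0.00841542, -0.72990606, -0.68349567]])}
top {'fx': 398.13994148481805, 'fy': 398.13994148481805, 'cx': 253.46155355884304, 'cy': 191.44386845911356, 'k1': -0.1331205072556096, 'position': array([413.26973992,  31.50103126, 938.0290046 ]), 'orientation': array([[-0.02022868, -0.98506453,  0.1709932 ],
       [-0.99976728,  0.02121239,  0.00392765],
       [-0.00749616, -0.17087395, -0.98526438]])}
{'time_s': 0.1, 'joint_positions': array([6.41252295e+01, 2.78930246e+00, 5.59835286e+00, 9.29336924e+01,
       1.36434122e-03, 8.26795147e+01]), 'dq': array([-0.02296952, -0.10142063,  0.22443594,  0.09813993, -0.01952032,
       -0.02325558]), 'joint_torque': array([ 2.20068592e-03, -3.39852798e+01,  3.20934534e+01,  1.58887112e-02,
       -2.75512803e-04,  8.84647363e-06]), 'tcp_pos': array([166.79563656, 497.20230297, 230.20871793]), 'tool_rot': array([[ 9.48022444e-01, -9.70787147e-04,  3.18201986e-01],
       [-3.18203325e-01, -1.94693526e-03,  9.48020492e-01],
       [-3.00807442e-04, -9.99997634e-01, -2.15464602e-03]]), 'contact_force': array([ 0.21751979,  0.42396595, -0.20287604]), 'torque': array([0.03659066, 0.00022385, 0.09340378]), 'finger_gap': 85.53682942582513}
```

View pics/top0.png

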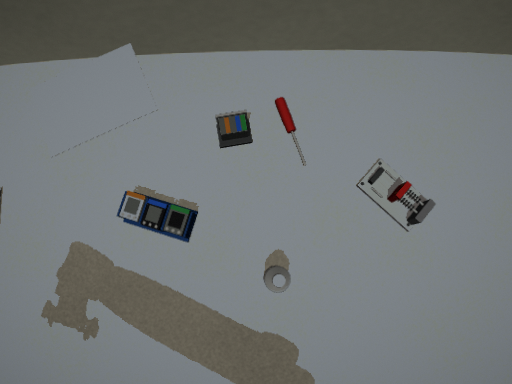

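View pics/side0.png

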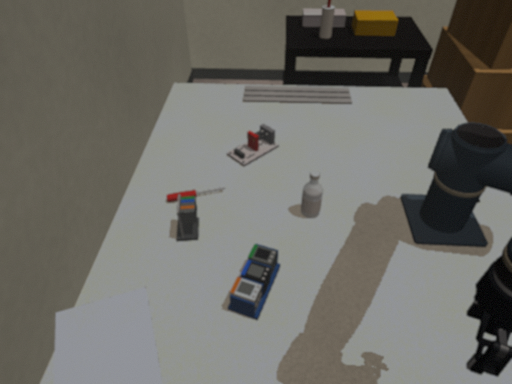

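The top view shows the rack at about (158,215), with the white contactor in the left lane at (132,206) and its orange end at the upper edge. The nest is at (397,195), the stand at (234,128), the bottle at (278,280) and the screwdriver at (290,130). Next I'll look at magnified crops.

```bash
python3 - <<'E'
from h import *
im=cv2.imread("pics/top0.png")
f=lambda x,y:cv2.resize(im[y:y+75,x:x+100],None,fx=8,fy=8,interpolation=cv2.INTER_CUBIC)[:, :]
a=f(110,178);b=f(345,150)
cv2.imwrite("pics/z.png",cv2.convertScaleAbs(np.vstack([cv2.resize(a,(640,480))[60:360],cv2.resize(b,(640,480))[30:330+30]]),alpha=1.3)[:600])
c=robot.get_calibration("top")
hsv=cv2.cvtColor(im,cv2.COLOR_BGR2HSV)
def m(lo,hi,x0,y0,x1,y1,z,name):
    k=cv2.inRange(hsv,lo,hi);mm=np.zeros_like(k);mm[y0:y1,x0:x1]=k[y0:y1,x0:x1]
    p=cv2.findNonZero(mm); r=cv2.minAreaRect(p); q=cv2.boxPoints(r)
    print(name,len(p),np.round(r[0],1),[np.round(plane(c,*t,z)[:2],0) for t in q],np.round(p[:,0].mean(0),1),plane(c,*p[:,0].mean(0),z))
m((5,120,80),(20,255,255),110,180,150,230,69-6,"orange")
m((100,120,20),(130,255,255),110,180,210,250,30,"bluerack")
m((0,150,70),(6,255,255),380,160,430,220,73.5,"red")
m((170,150,70),(180,255,255),380,160,430,220,73.5,"red2")
print(plane(c,278,280,150),plane(c,234,120,110))
E
```

```text
orange 79 [135.4 194.9] [array([565., 324.]), array([574., 321.]), array([561., 280.]), array([552., 283.])] [135.5 194.9] [562.92192885 301.72276578  63.        ]
bluerack 670 [156.4 215. ] [array([513., 358.]), array([584., 337.]), array([527., 166.]), array([458., 188.])] [160.4 217.6] [514.18435128 251.42210474  30.        ]
red 113 [403.2 189.7] [array([ 550., -281.]), array([ 580., -311.]), array([ 570., -321.]), array([ 540., -291.])] [403.  189.8] [ 559.77846739 -300.39574152   73.5       ]Traceback (most recent call last):
  File "<stdin>", line 15, in <module>
  File "<stdin>", line 10, in m
cv2.error: OpenCV(4.12.0) /io/opencv/modules/imgproc/src/convhull.cpp:143: error: (-215:Assertion failed) total >= 0 && (depth == CV_32F || depth == CV_32S) in function 'convexHull'
```

View pics/z.png

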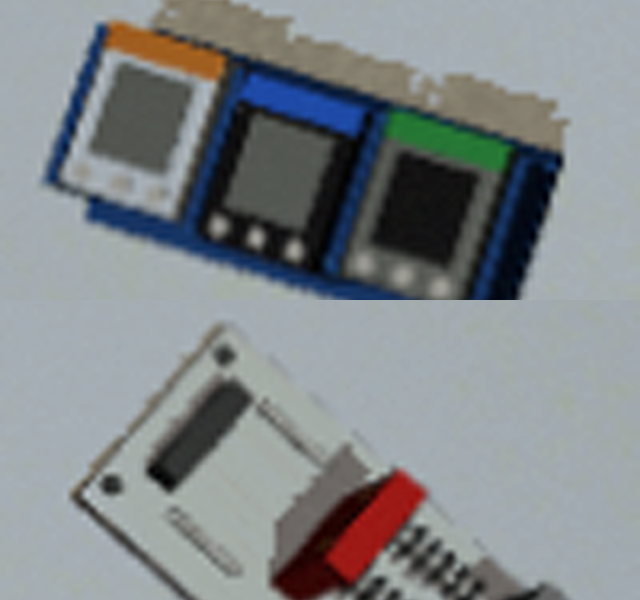

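The crops are clear. The contactor's top corners and the tops of the stop and carriage can all be read, so I'll turn them into positions.

```bash
python3 - <<'E'
from h import *
c=robot.get_calibration("top")
A=lambda x,y,z:plane(c,110+(x+.5)/6.4-.5,178+(y+60.5)/6.4-.5,z)[:2]
B=lambda x,y,z:plane(c,345+(x+.5)/6.4-.5,150+(y-300+30.5)/6.4-.5,z)[:2]
an=lambda v:np.degrees(np.arctan2(v[1],v[0])).round(1)
ol,orr,nl,nr=[A(*t,69) for t in((108,22),(228,57),(58,187),(182,220))]
print("cont",ol,orr,nl,nr,"ctr",(ol+orr+nl+nr)/4,"ang",an(ol-nl),an(orr-nr),an(ol-orr)-90, np.linalg.norm(ol-orr),np.linalg.norm(ol-nl))
rl,rr=A(105,25,64),A(562,155,64); print("rack top far edge ang",an(rl-rr)-90,np.linalg.norm(rl-rr))
s=[B(*t,32) for t in((232,380),(252,398),(168,492),(148,468))]
print("stop",s,an(s[1]-s[2])+90 , "facemid",(s[1]+s[2])/2,np.linalg.norm(s[1]-s[2]))
f=[B(402,470,73.5),B(326,550,73.5),B(428,492,73.5),B(352,583,73.5)]
print("car",f,"mid",(f[0]+f[1])/2,an(f[0]-f[1]),an(f[2]-f[3]),"ctr",sum(f)/4)
b=[B(222,325,12),B(75,495,12)]; print("base",b,np.mean(b,0),an(b[0]-b[1]),np.linalg.norm(b[0]-b[1]))
print("bottle",plane(c,278,280,150),"stand",plane(c,234,125,110),"sd",plane(c,281,100,15),plane(c,304,163,5))
# stereo check: orange in side
im=cv2.imread("pics/side0.png");hsv=cv2.cvtColor(im,cv2.COLOR_BGR2HSV);s=robot.get_calibration("side")
k=cv2.inRange(hsv,(0,150,60),(8,255,255));k[:120]=0;k[155:]=0;p=cv2.findNonZero(k);print("red side",cv2.boundingRect(p)); 
k=cv2.inRange(hsv,(5,120,80),(20,255,255));k[:250]=0;k[:,:220]=0;k[:,280:]=0;p=cv2.findNonZero(k);print("or side",cv2.boundingRect(p))
for P in((*ol,69),(*orr,69),(*f[0],73.5),(*f[1],73.5),(*f[2],73.5)): print(proj(s,P))
E
```

```text
cont [572.65982539 321.04225215] [559.27866136 277.42409052] [514.53070665 337.15827452] [502.32916081 292.39569629] ctr [537.19958855 307.00507837] ang -15.5 -14.7 -17.099999999999994 45.6245501324927 60.321808843941184
rack top far edge ang -16.799999999999997 170.80479716057587
stop [array([ 623.22170643, -267.08670163]), array([ 616.28478397, -274.11938769]), array([ 581.64108751, -239.76491255]), array([ 590.72391321, -232.93830886])] 45.2 facemid [ 598.96293574 -256.94215012] 48.78950364757716
car [array([ 580.12478593, -312.53881166]), array([ 552.19925374, -282.42755397]), array([ 572.05873463, -321.36660548]), array([ 540.3371098 , -290.86554143])] mid [ 566.16201983 -297.48318281] -47.2 -43.9 ctr [ 561.17997102 -301.79962813]
base [array([ 649.30293458, -271.54312652]), array([ 584.93812701, -210.30905822])] [ 617.12053079 -240.92609237] -43.6 88.83940327594857
bottle [374.05882325  -9.58136854 150.        ] stand [705.12063306  74.31298315 110.        ] sd [801.12375077 -37.4422157   15.        ] [642.21559505 -88.1101409    5.        ]
red side (249, 132, 9, 17)
or side (231, 277, 9, 16)
[229.26132659 293.22832751]
[237.01387871 277.28420028]
[246.96539578 132.3452671 ]
[254.57891198 137.64161063]
[249.49627812 130.96729878]
```

Estimates: contactor at (537,307), yaw about -16.5°. Nest seat at about (579,-280), yaw about -134°. I'm starting the approach above the contactor.

Request:
step_arm:
  deltas: [23, -12, 0, 0, 0, 5.8, 1, 23, -12, 0, 0, 0, 5.8, 1, 23, -12, 0, 0, 0, 5.8, 1, 23, -12, 0, 0, 0, 5.8, 1, 23, -12, 0, 0, 0, 5.8, 1, 23, -12, 0, 0, 0, 5.8, 1, 23, -12, 0, 0, 0, 5.8, 1, 23, -12, 0, 0, 0, 5.8, 1]

```text
time_s: 0.77
tcp_pos: [350.9, 397.0, 224.6]
tool_rot: [[0.86, -0.005, -0.51], [0.51, -0.012, 0.86], [-0.01, -1.0, -0.007]]
contact_force: [-0.8, 1.2, -0.1]
finger_gap: 85.5
```

Request:
step_arm:
  deltas: [23, -12, 0, 0, 0, 5.8, 1, 23, -12, 0, 0, 0, 5.8, 1, 23, -12, 0, 0, 0, 5.8, 1, 23, -12, 0, 0, 0, 5.8, 1, 23, -12, 0, 0, 0, 5.8, 1, 23, -12, 0, 0, 0, 5.8, 1, 23, -12, 0, 0, 0, 5.8, 1, 23, -12, 0, 0, 0, 5.8, 1]

```text
time_s: 1.43
tcp_pos: [541.2, 293.3, 218.4]
tool_rot: [[0.183, -0.002, -0.983], [0.983, -0.019, 0.183], [-0.019, -1.0, -0.002]]
contact_force: [0.3, -0.2, -0.1]
finger_gap: 85.3
```

Request:
step_arm:
  deltas: [-4, 14, 0, 1.1, 0, -5.9, 1, 0, 0, -30, 0, 0, 0, 1, 0, 0, -30, 0, 0, 0, 1, 0, 0, -23, 0, 0, 0, 1, 0, 0, 0, 0, 0, 0, 1]

```text
time_s: 1.85
tcp_pos: [543.5, 302.3, 129.6]
tool_rot: [[0.289, -0.001, -0.957], [0.957, -0.001, 0.289], [-0.001, -1.0, 0.001]]
contact_force: [-0.3, -1.8, -0.1]
finger_gap: 85.2
```

```bash
cat >> h.py <<'E'
def st(psi=None,off=0):
    s=robot.observe();R=s["tool_rot"];y=R[:,1]
    print("t",round(s["time_s"],2),"tcp",s["tcp_pos"].round(1),"yaw",np.degrees(np.arctan2(R[1,2],R[0,2])).round(1),"y",y.round(4),"fix rx,ry deg",np.degrees([-y[1],y[0]]).round(2),"F",s["contact_force"].round(1),"gap",s["finger_gap"].round(1),"q",s["joint_positions"].round(0))
E
python3 - <<'E'
from h import *
cv2.imwrite("pics/t1.png",cv2.resize(robot.grab_frame("top")[150:270,80:240],None,fx=4,fy=4,interpolation=cv2.INTER_CUBIC))
cv2.imwrite("pics/s1.png",cv2.resize(robot.grab_frame("side")[200:350,160:360],None,fx=4,fy=4,interpolation=cv2.INTER_CUBIC))
st()
E
```

```text
Traceback (most recent call last):
  File "h.py", line 14, in st
    print("t",round(s["time_s"],2),"tcp",s["tcp_pos"].round(1),"yaw",np.degrees(np.arctan2(R[1,2],R[0,2])).round(1),"y",y.round(4),"fix rx,ry deg",np.degrees([-y[1],y[0]]).round(2),"F",s["contact_force"].round(1),"gap",s["finger_gap"].round(1),"q",s["joint_positions"].round(0))
                                                                                                                                                                                                                           ^^^^^^^^^^^^^^^^^^^^^
AttributeError: 'float' object has no attribute 'round'
```

View pics/s1.png

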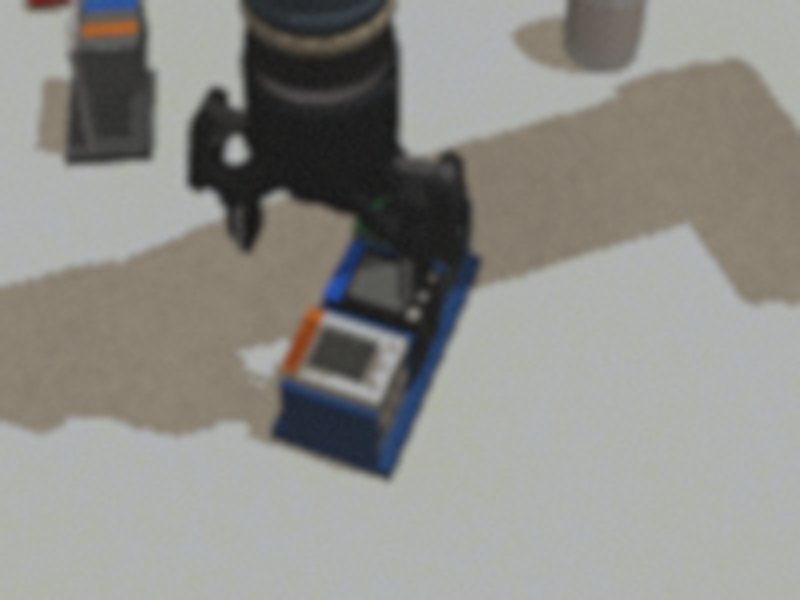

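The side view shows the fingers above the rack, with the white contactor's top corners clear at crop (320,310), (412,335), (380,408) and (283,378).

```bash
sed -i 's/s\["finger_gap"\].round(1)/round(s["finger_gap"],1)/' h.py
python3 - <<'E'
from h import *
c=robot.get_calibration("side")
q=np.array([plane(c,160+(x+.5)/4-.5,200+(y+.5)/4-.5,69)[:2] for x,y in((320,310),(412,335),(380,408),(283,378))])
print(q.round(1),q.mean(0),[np.degrees(np.arctan2(*(v[::-1]))) for v in(q[0]-q[1],q[3]-q[2])]); st()
E
```

```text
[[553.3 276.6]
 [499.1 290.6]
 [514.6 338.9]
 [569.9 323.2]] [534.21534665 307.32897045] [np.float64(-14.431528837365882), np.float64(-15.870393258945747)]
t 1.95 tcp [545.5 303.4 134.7] yaw 163.2 y [ 0.0051  0.0022 -1.    ] fix rx,ry deg [-0.13  0.29] F [ 0.  -1.3  0.6] gap 85.8 q [ 23.  17.  11.  84.   0. -50.]
```

Request:
step_arm:
  deltas: [-9, 4, -10, 0, 0, 0, 1, 0, 0, 0, 0, 0, 0, 1, 0, 0, 0, 0, 0, 0, 1]

```text
time_s: 2.2
tcp_pos: [539.2, 308.6, 130.6]
tool_rot: [[0.288, 0.013, -0.957], [0.957, 0.005, 0.288], [0.009, -1.0, -0.011]]
contact_force: [0.6, 0.3, 0.6]
finger_gap: 85.1
```

```bash
python3 -c "
from h import *
st();st()"
```

```text
t 2.2 tcp [539.2 308.6 130.6] yaw 163.2 y [ 0.0127  0.0052 -0.9999] fix rx,ry deg [-0.3   0.73] F [0.6 0.3 0.6] gap 85.1 q [ 24.  16.   9.  82.  -0. -50.]
t 2.2 tcp [539.2 308.6 130.6] yaw 163.2 y [ 0.0127  0.0052 -0.9999] fix rx,ry deg [-0.3   0.73] F [0.6 0.3 0.6] gap 85.1 q [ 24.  16.   9.  82.  -0. -50.]
```

Request:
step_arm:
  deltas: [-3, -1, -20, -0.3, 0.7, 0, 1, 0, 0, -20, 0, 0, 0, 1, 0, 0, -15, 0, 0, 0, 1, 0, 0, 0, 0, 0, 0, 1]

```text
time_s: 2.53
tcp_pos: [541.8, 309.7, 81.2]
tool_rot: [[0.288, 0.014, -0.958], [0.958, 0.005, 0.288], [0.009, -1.0, -0.012]]
contact_force: [-1.2, -0.6, -1.0]
finger_gap: 85.3
```

Request:
step_arm:
  deltas: [-6, -2.5, 0, -0.3, 0.8, 0, 1, -1, -0.5, 0, 0, 0, 0, 1, 0, 0, 0, 0, 0, 0, 1]

```text
time_s: 2.78
tcp_pos: [535.1, 306.4, 82.5]
tool_rot: [[0.288, -0.0, -0.958], [0.958, -0.0, 0.288], [-0.0, -1.0, 0.0]]
contact_force: [0.1, -0.1, 0.2]
finger_gap: 85.4
```

Request:
step_arm:
  deltas: [-1, -0.5, -12, 0, 0.2, 0, 1, -1, -0.5, -12, 0, 0.2, 0, 1, -1, -0.5, -12, 0, 0.2, 0, 1, -1, -0.5, -10, 0, 0.2, 0, 1, -1, -0.5, -6, 0, 0, 0, 1, 0, 0, 0, 0, 0, 0, 1]

```text
time_s: 3.28
tcp_pos: [531.2, 304.2, 27.9]
tool_rot: [[0.288, -0.011, -0.957], [0.958, 0.002, 0.288], [-0.002, -1.0, 0.011]]
contact_force: [0.0, 0.3, -0.2]
finger_gap: 85.2
```

Request:
step_arm:
  deltas: [4, 2.5, -2, 0, -0.6, 0, 1, 0, 0, 0, 0, 0, 0, 1, 0, 0, 0, 0, 0, 0, 0, 0, 0, 0, 0, 0, 0, -0.5, 0, 0, 0, 0, 0, 0, -1, 0, 0, 0, 0, 0, 0, -1, 0, 0, 0, 0, 0, 0, -1, 0, 0, 0, 0, 0, 0, -1]
  force: 50

```text
time_s: 3.95
tcp_pos: [535.4, 306.8, 25.1]
tool_rot: [[0.288, 0.0, -0.958], [0.957, 0.001, 0.288], [0.001, -1.0, 0.0]]
contact_force: [-0.2, -0.4, -2.7]
finger_gap: 59.4
```

Request:
step_arm:
  deltas: [0, 0, 8, 0, 0, 0, -1, 0, 0, 12, 0, 0, 0, -1, 0, 0, 12, 0, 0, 0, -1, 0, 0, 12, 0, 0, 0, -1, 0, 0, 15, 0, 0, 0, -1, 0, 0, 20, 0, 0, 0, -1, 0, 0, 15, 0, 0, 0, -1, 0, 0, 0, 0, 0, 0, -1]

```text
time_s: 4.62
tcp_pos: [533.7, 306.7, 128.7]
tool_rot: [[0.288, -0.001, -0.958], [0.958, 0.002, 0.288], [0.001, -1.0, 0.001]]
contact_force: [1.2, 0.4, -2.2]
finger_gap: 59.3
```

```bash
python3 - <<'E'
from h import *
cv2.imwrite("pics/s2.png",cv2.resize(robot.grab_frame("side")[180:330,160:360],None,fx=4,fy=4,interpolation=cv2.INTER_CUBIC))
st()
E
```

```text
t 4.67 tcp [533.6 306.7 127.7] yaw 163.3 y [-9.0e-04  1.6e-03 -1.0e+00] fix rx,ry deg [-0.09 -0.05] F [ 0.8 -0.5 -1.8] gap 59.3 q [ 24.  16.   9.  83.   0. -50.]
```

View pics/s2.png

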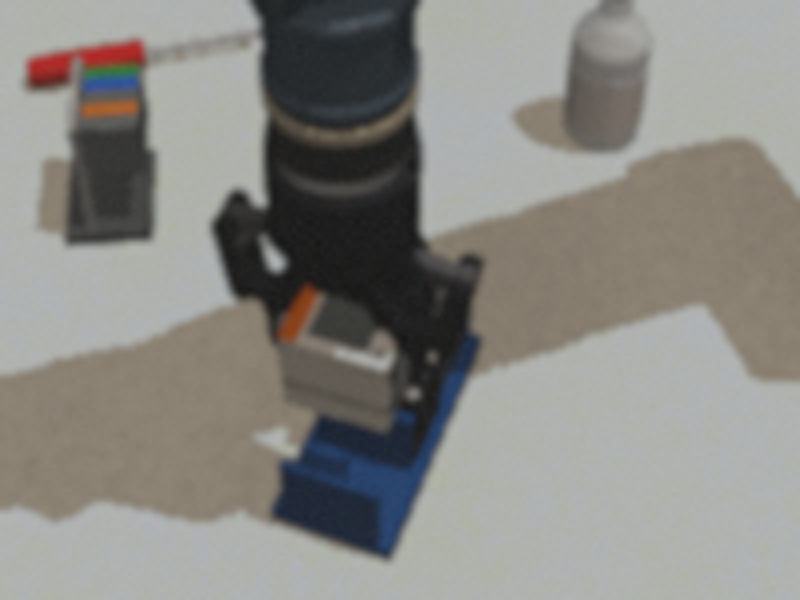

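The side view shows the contactor held level above its empty lane, with the spares undisturbed. I'll carry it to about (500,-150) and turn it by -117°.

Request:
step_arm:
  deltas: [-1, -15, 0, 0, 0, -6.5, -1, -1, -25, 0, 0, 0, -6.5, -1, -1, -25, 0, 0, 0, -6.5, -1, -1, -25, 0, 0, 0, -6.5, -1, -1, -25, 0, 0, 0, -6.5, -1, -1, -25, 0, 0, 0, -6.5, -1, -1, -25, 0, 0, 0, -6.5, -1, -1, -25, 0, 0, 0, -6.5, -1]

```text
time_s: 5.33
tcp_pos: [521.7, 113.7, 125.0]
tool_rot: [[0.943, -0.002, -0.333], [0.333, 0.0, 0.943], [-0.001, -1.0, 0.001]]
contact_force: [-0.2, -1.1, -2.4]
finger_gap: 59.6
```

Request:
step_arm:
  deltas: [-3, -25, 0, 0, 0, -6.5, -1, -3, -25, 0, 0, 0, -6.5, -1, -3, -25, 0, 0, 0, -6.5, -1, -3, -25, 0, 0, 0, -6.5, -1, -3, -25, 0, 0, 0, -6.5, -1, -3, -25, 0, 0, 0, -6.5, -1, -3, -20, 0, 0, 0, -6.5, -1, -2, -10, 0, 0, 0, -6, -1]

```text
time_s: 6.0
tcp_pos: [491.0, -78.4, 119.3]
tool_rot: [[0.82, -0.011, 0.572], [-0.572, 0.002, 0.82], [-0.01, -1.0, -0.005]]
contact_force: [-0.2, -0.0, -1.9]
finger_gap: 59.4
```

Request:
step_arm:
  deltas: [3, -20, 0, 0, 0, -3, -1, 3, -20, 0, 0, 0, -3, -1, 3, -18, 0, 0, -0.6, -3, -1, 0, -8, -20, 0, 0, 0, -1, 0, 0, -25, 0, 0, 0, -1, 0, 0, -20, 0, 0, 0, -1, 0, 0, -15, 0, 0, 0, -1, 0, 0, 0, 0, 0, 0, -1]

```text
time_s: 6.67
tcp_pos: [495.3, -152.7, 33.9]
tool_rot: [[0.706, -0.004, 0.709], [-0.709, 0.001, 0.706], [-0.004, -1.0, -0.002]]
contact_force: [-0.7, 0.5, -2.6]
finger_gap: 59.8
```

```bash
python3 -c "
from h import *
st()"
```

```text
t 6.67 tcp [ 495.3 -152.7   33.9] yaw 44.9 y [-0.0039  0.0012 -1.    ] fix rx,ry deg [-0.07 -0.22] F [-0.7  0.5 -2.6] gap 59.8 q [-25.   5. -15.  71.  -0.  21.]
```

Now gently down, about 21 mm to go.

Request:
step_arm:
  deltas: [0, 0, -8, 0, -0.2, 0, -1, 0, 0, -6, 0, 0, 0, -1, 0, 0, -3, 0, 0, 0, -1, 0, 0, 0, 0, 0, 0, -1]

```text
time_s: 7.0
tcp_pos: [494.2, -152.3, 15.5]
tool_rot: [[0.706, -0.002, 0.709], [-0.709, 0.002, 0.706], [-0.003, -1.0, -0.0]]
contact_force: [-0.5, -0.6, -2.4]
finger_gap: 59.3
```

Request:
step_arm:
  deltas: [0, 0, -1.5, 0, 0, 0, -1, 0, 0, -1, 0, 0, 0, -1, 0, 0, 0, 0, 0, 0, -1]

```text
time_s: 7.25
tcp_pos: [495.9, -152.7, 14.8]
tool_rot: [[0.706, 0.001, 0.708], [-0.708, 0.0, 0.706], [0.001, -1.0, 0.001]]
contact_force: [0.6, 0.2, -2.4]
finger_gap: 60.0
```

Request:
step_arm:
  deltas: [0, 0, -2, 0, 0, 0, -1, 0, 0, -1.5, 0, 0, 0, -1, 0, 0, 0, 0, 0, 0, -1]

```text
time_s: 7.5
tcp_pos: [497.4, -153.2, 13.2]
tool_rot: [[0.706, 0.004, 0.708], [-0.708, -0.001, 0.706], [0.004, -1.0, 0.002]]
contact_force: [0.3, -0.6, -2.6]
finger_gap: 59.8
```

Request:
step_arm:
  deltas: [0, 0, -2, 0, 0, 0, -1, 0, 0, -1, 0, 0, 0, -1, 0, 0, 0, 0, 0, 0, -1]

```text
time_s: 7.75
tcp_pos: [498.0, -153.5, 13.2]
tool_rot: [[0.706, 0.006, 0.708], [-0.708, -0.002, 0.706], [0.006, -1.0, 0.002]]
contact_force: [1.2, -0.4, -2.9]
finger_gap: 59.4
```

Request:
step_arm:
  deltas: [0, 0, -3, 0, 0.3, 0, -1, 0, 0, -3, 0, 0, 0, -1]

```text
time_s: 7.92
tcp_pos: [498.4, -153.7, 12.8]
tool_rot: [[0.707, 0.001, 0.708], [-0.708, -0.003, 0.707], [0.003, -1.0, -0.001]]
contact_force: [-9.3, 3.2, 18.8]
finger_gap: 59.7
```

On the bench. Opening.

Request:
step_arm:
  deltas: [0, 0, 0.5, 0, 0, 0, -1, 0, 0, 0, 0, 0, 0, -0.2, 0, 0, 0, 0, 0, 0, 0.4, 0, 0, 0, 0, 0, 0, 1, 0, 0, 0, 0, 0, 0, 1, 0, 0, 0, 0, 0, 0, 1, 0, 0, 2, 0, 0, 0, 1]

```text
time_s: 8.5
tcp_pos: [500.1, -154.5, 15.2]
tool_rot: [[0.706, 0.004, 0.708], [-0.708, -0.005, 0.707], [0.006, -1.0, -0.0]]
contact_force: [0.1, -0.4, -0.2]
finger_gap: 85.3
```

Request:
step_arm:
  deltas: [0, 0, 6, 0, 0, 0, 1, 0, 0, 15, 0, 0, 0, 1, 0, 0, 25, 0, 0, 0, 1, 0, 0, 30, 0, 0, 0, 1, 0, 0, 20, 0, 0, 0, 1, 0, 0, 0, 0, 0, 0, 1]

```text
time_s: 9.0
tcp_pos: [497.6, -153.4, 114.8]
tool_rot: [[0.706, 0.0, 0.708], [-0.708, -0.003, 0.706], [0.002, -1.0, -0.002]]
contact_force: [0.3, 0.4, 1.2]
finger_gap: 85.4
```

Request:
step_arm:
  deltas: [0, 0, 2, 0, 0, 6.2, 1, 0, 0, 0, 0, 0, 6.2, 1, 0, 0, 0, 0, 0, 6.2, 1, 0, 0, 0, 0, 0, 6.2, 1, 0, 0, 0, 0, 0, 6.2, 1, 0, 0, 0, 0, 0, 6.2, 1, 0, 0, 0, 0, 0, 6.2, 1, 0, 0, 0, 0, 0, 6.2, 1]

```text
time_s: 9.67
tcp_pos: [499.0, -154.0, 117.5]
tool_rot: [[0.993, 0.007, -0.12], [0.12, 0.001, 0.993], [0.007, -1.0, -0.0]]
contact_force: [-0.3, -0.0, -0.7]
finger_gap: 85.3
```

Request:
step_arm:
  deltas: [0, 0, 0, 0, 0, 6.2, 1, 0, 0, 0, 0, 0, 6.2, 1, 0, 0, 0, 0, 0, 6.2, 1, 0, 0, 0, 0, 0, 6.2, 1, 0, 0, 0, 0, 0, 6.2, 1, 0, 0, 0, 0, 0, 6.2, 1, 0, 0, 0, 0, 0, 0, 1, 0, 0, 0, 0, 0, 0, 1]

```text
time_s: 10.33
tcp_pos: [496.7, -153.1, 111.8]
tool_rot: [[0.695, -0.001, -0.719], [0.719, 0.007, 0.695], [0.004, -1.0, 0.005]]
contact_force: [-0.5, 0.4, -0.4]
finger_gap: 85.3
```

```bash
python3 - <<'E'
from h import *
f=robot.grab_frame("side"); t=robot.grab_frame("top")
a=cv2.resize(f[95:215,190:350],None,fx=4,fy=4,interpolation=cv2.INTER_CUBIC)
b=cv2.resize(t[150:250,290:450],None,fx=4,fy=4,interpolation=cv2.INTER_CUBIC)
cv2.imwrite("pics/s3.png",a); cv2.imwrite("pics/t3.png",b); st()
E
```

```text
t 10.43 tcp [ 496.7 -153.1  111.9] yaw 136.0 y [-0.0011  0.0067 -1.    ] fix rx,ry deg [-0.38 -0.06] F [ 0.6 -0.4 -0.8] gap 85.6 q [-25.   3.  -8.  80.   0. -71.]
```

View pics/s3.png

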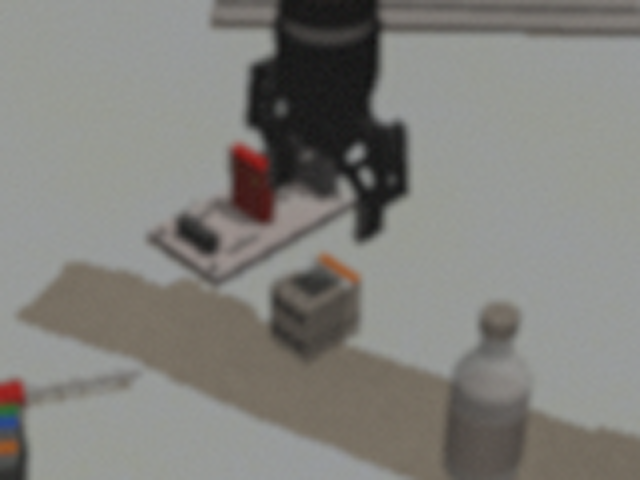

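The contactor stands upright on the bench with its orange end away from the camera, level with the nest's carriage direction. I'll cross-check the nest from this side view.

```bash
python3 - <<'E'
from h import *
c=robot.get_calibration("side")
S=lambda x,y,z:plane(c,190+(x+.5)/4-.5,95+(y+.5)/4-.5,z)[:2]
a,b,e=S(150,236,12),S(216,277,12),S(354,203,12); an=lambda v:np.degrees(np.arctan2(v[1],v[0])).round(1)
print("base",a,b,(a+b)/2,np.linalg.norm(a-b),an(a-b),"side edge",an(e-b))
p,q=S(182,213,32),S(213,237,32);print("stop outer top",p,q,(p+q)/2,an(p-q))
p,q=S(232,147,73.5),S(266,166,73.5);print("car face top",p,q,(p+q)/2,np.linalg.norm(p-q),an(p-q))
d=np.array([np.cos(np.radians(-134.5)),np.sin(np.radians(-134.5))])
print("seat from base",(a+b)/2+55*d,"stop",(S(182,213,32)+S(213,237,32))/2+42*d,"car",(p+q)/2-20*d)
E
```

```text
base [ 646.88480821 -270.21178497] [ 585.24577837 -216.61208553] [ 616.06529329 -243.41193525] 81.68413419730206 -41.0 side edge -135.5
stop outer top [ 619.04664094 -277.80526705] [ 589.64194472 -245.26359048] [ 604.34429283 -261.53442877] -47.9
car face top [ 578.30238298 -318.54337021] [ 547.52036506 -291.60842585] [ 562.91137402 -305.07589803] 40.90261428149963 -41.2
seat from base [ 577.51528375 -282.64070995] stop [ 574.90610373 -291.49094763] car [ 576.92955931 -290.81088905]
```

Request:
step_arm:
  deltas: [2, -1, -10, -0.4, 0, -1, 1, 0, 0, -15, 0, 0, 0, 1, 0, 0, 0, 0, 0, 0, 1]

```text
time_s: 10.68
tcp_pos: [499.7, -154.6, 86.0]
tool_rot: [[0.712, 0.001, -0.702], [0.702, -0.002, 0.712], [-0.001, -1.0, -0.003]]
contact_force: [-0.7, 0.7, -1.1]
finger_gap: 85.8
```

```bash
python3 - <<'E'
from h import *
c=robot.get_calibration("top")
B=lambda x,y,z:plane(c,345+(x+.5)/6.4-.5,150+(y-300+30.5)/6.4-.5,z)[:2]
g=[(B(260,402,17)+B(168,511,17))/2,(B(325,457,17)+B(242,576,17))/2]
P=np.array([np.mean([B(222,325,12),B(75,495,12)],0),np.mean([B(*t,32) for t in((232,380),(252,398),(168,492),(148,468))],0),*g,np.mean([B(402,470,73.5),B(326,550,73.5),B(428,492,73.5),B(352,583,73.5)],0)])
print(P.round(1)); nx=np.array([-55,-36,-25,9,27])
ax=np.polyfit(nx,P[:,0],1);ay=np.polyfit(nx,P[:,1],1);print(ax,ay,np.degrees(np.arctan2(ay[0],ax[0])))
print("guide edges ang",[np.degrees(np.arctan2(*(v[::-1]))) for v in(B(325,457,17)-B(260,402,17),B(242,576,17)-B(168,511,17))])
E
```

```text
[[ 617.1 -240.9]
 [ 603.  -253.5]
 [ 597.7 -262.9]
 [ 574.4 -287.8]
 [ 561.2 -301.8]]
[ -0.6736824  579.88501839] [  -0.74613339 -281.32188505] -132.0788193811306
guide edges ang [np.float64(-132.6254634151069), np.float64(-133.56395524125216)]
```

Request:
step_arm:
  deltas: [0, 0, -10, 0, 0, 0, 1, 0, 0, 0, 0, 0, 0, 1]

```text
time_s: 10.85
tcp_pos: [499.4, -154.3, 74.3]
tool_rot: [[0.714, 0.0, -0.701], [0.701, -0.002, 0.714], [-0.001, -1.0, -0.002]]
contact_force: [-0.2, 0.0, -1.0]
finger_gap: 85.3
```

Request:
step_arm:
  deltas: [0, 0, -14, 0, 0, 0, 1, 0, 0, -14, 0, 0, 0, 1, 0, 0, -12, 0, 0, 0, 1, 0, 0, -10, 0, 0, 0, 1, 0, 0, -6, 0, 0, 0, 1, 0, 0, 0, 0, 0, 0, 1]

```text
time_s: 11.35
tcp_pos: [500.5, -154.8, 16.9]
tool_rot: [[0.716, 0.003, -0.698], [0.698, -0.004, 0.716], [-0.0, -1.0, -0.005]]
contact_force: [0.2, 0.5, -0.2]
finger_gap: 85.5
```

Request:
step_arm:
  deltas: [-1, 0.5, -4, -0.2, 0.2, 0, 1, 0, 0, 0, 0, 0, 0, 0.2, 0, 0, 0, 0, 0, 0, -0.2, 0, 0, 0, 0, 0, 0, -1, 0, 0, 0, 0, 0, 0, -1, 0, 0, 0, 0, 0, 0, -1, 0, 0, 0, 0, 0, 0, -1]
  force: 80

```text
time_s: 11.93
tcp_pos: [501.2, -155.0, 15.1]
tool_rot: [[0.716, 0.003, -0.698], [0.698, -0.009, 0.716], [-0.004, -1.0, -0.009]]
contact_force: [-0.3, -0.3, -3.5]
finger_gap: 43.2
```

```bash
python3 -c "
from h import *
st()"
```

```text
t 11.93 tcp [ 501.2 -155.    15.1] yaw 134.3 y [ 0.0028 -0.0093 -1.    ] fix rx,ry deg [0.53 0.16] F [-0.3 -0.3 -3.5] gap 43.2 q [-24.   6. -16.  68.  -0. -69.]
```

Request:
step_arm:
  deltas: [0, 0, 8, 0.3, 0.1, 0, -1, 0, 0, 15, 0, 0, 0, -1, 0, 0, 20, 0, 0, 0, -1, 5, -5, 17, 0, 0, 0.5, -1, 12, -14, 0, 0, 0, 0.5, -1, 16, -18, 0, 0, 0, 0.5, -1, 16, -18, 0, 0, 0, 0.5, -1, 16, -18, 0, 0, 0, 0.5, -1]

```text
time_s: 12.6
tcp_pos: [561.7, -224.6, 78.5]
tool_rot: [[0.68, -0.009, -0.733], [0.733, 0.003, 0.68], [-0.004, -1.0, 0.009]]
contact_force: [0.4, -0.9, -2.3]
finger_gap: 43.4
```

Request:
step_arm:
  deltas: [12, -14, 0, 0, 0, 0.2, -1, 8, -9, 0, 0, 0, 0, -1, 0, 0, 0, 0, 0, 0, -1, 0, 0, 0, 0, 0, 0, -1]

```text
time_s: 12.93
tcp_pos: [585.2, -253.2, 79.1]
tool_rot: [[0.68, -0.007, -0.733], [0.734, 0.002, 0.68], [-0.003, -1.0, 0.007]]
contact_force: [-1.4, 0.3, -2.0]
finger_gap: 43.1
```

```bash
python3 -c "
from h import *
st()"
```

```text
t 12.93 tcp [ 585.2 -253.2   79.1] yaw 137.2 y [-0.0071  0.002  -1.    ] fix rx,ry deg [-0.11 -0.41] F [-1.4  0.3 -2. ] gap 43.1 q [-29.  21.   9.  79.  -0. -77.]
```

Request:
step_arm:
  deltas: [6, -5.5, 0, -0.1, -0.4, 0, -1, 5, -5, 0, 0, 0, 0, -1, 0, 0, -12, 0, 0, 0, -1, 0, 0, -12, 0, 0, 0, -1, 0, 0, 0, 0, 0, 0, -1]

```text
time_s: 13.35
tcp_pos: [595.8, -262.5, 53.6]
tool_rot: [[0.679, -0.001, -0.734], [0.734, 0.001, 0.679], [0.001, -1.0, 0.001]]
contact_force: [-1.5, 0.3, -3.4]
finger_gap: 43.3
```

```bash
python3 - <<'E'
from h import *
f=robot.grab_frame("side"); t=robot.grab_frame("top")
a=cv2.resize(f[100:180,190:310],None,fx=6,fy=6,interpolation=cv2.INTER_CUBIC)
cv2.imwrite("pics/s4.png",a); cv2.imwrite("pics/t4.png",cv2.resize(t[140:240,340:470],None,fx=6,fy=6,interpolation=cv2.INTER_CUBIC)); st()
E
```

```text
t 13.45 tcp [ 596.2 -262.7   55.3] yaw 137.3 y [ 6.e-04  7.e-04 -1.e+00] fix rx,ry deg [-0.04  0.04] F [-0.3 -0.4 -2.6] gap 42.8 q [-30.  23.  10.  76.   0. -77.]
```

View pics/t4.png

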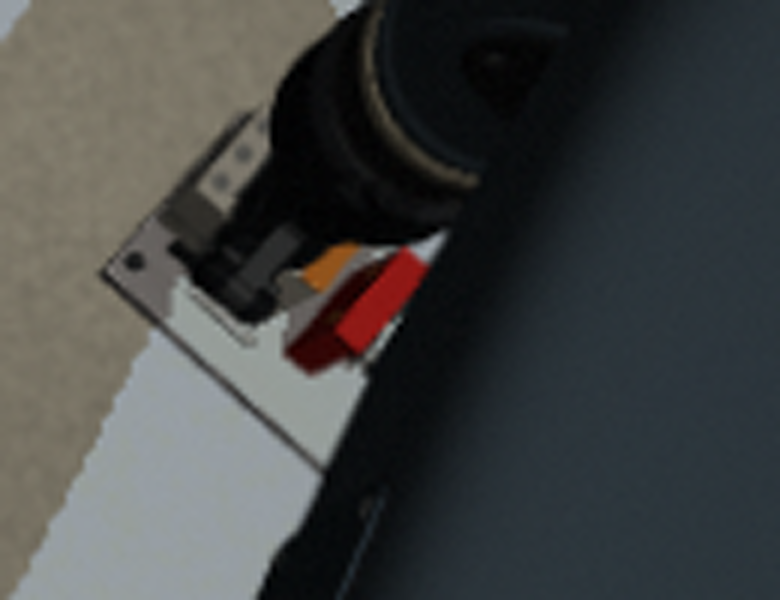

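View pics/s4.png

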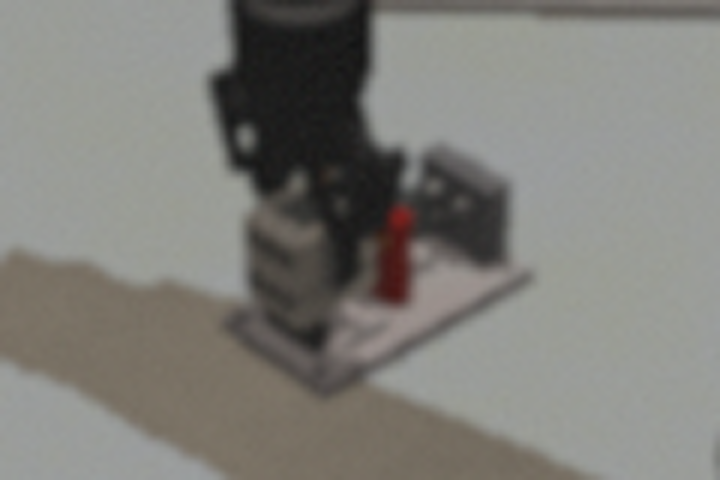

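Top view: the orange end faces the red carriage with a gap. The base's long edge runs clearly from (105,275) to (325,470). Side view: the contactor sits over the stop and is laterally in line with it. I'll use the long base edge for an accurate lateral check.

```bash
python3 - <<'E'
from h import *
c=robot.get_calibration("top")
T=lambda x,y,z:plane(c,340+(x+.5)/6-.5,140+(y+.5)/6-.5,z)[:2]
# the dark line is the base's side, its upper brink at z=12: outer line at z~0..12 
for z in(0,12):
    a,b=T(105,273,z),T(325,468,z); d=(b-a)/np.linalg.norm(b-a); n=np.array([-d[1],d[0]])
    print(z,a,b,np.degrees(np.arctan2(d[1],d[0])),"lateral seat of",n@np.array([579,-282])-n@a,"should be 45; seat by corner",a+55*d+45*n)
t=T(322,291,97);print("orange corner",t, "expected", np.array([596.2,-262.7])+30.85*np.array([-.679,-.734])-22*np.array([.734,-.679]))
st()
E
```

```text
0 [ 586.2661749  -215.31711274] [ 505.15692719 -300.10154539] -133.7308850683898 lateral seat of 40.84551547885212 should be 45; seat by corner [ 580.76297167 -286.16705808]
12 [ 584.05306933 -212.15962218] [ 503.98143449 -295.85942612] -133.7308850683898 lateral seat of 44.62737855725561 should be 45; seat by corner [ 578.5498661  -283.00956752]
orange corner [ 560.10304073 -269.74632789] expected [ 559.10485 -270.4059 ]
t 13.45 tcp [ 596.2 -262.7   55.3] yaw 137.3 y [ 6.e-04  7.e-04 -1.e+00] fix rx,ry deg [-0.04  0.04] F [-0.3 -0.4 -2.6] gap 42.8 q [-30.  23.  10.  76.   0. -77.]
```

Request:
step_arm:
  deltas: [-3.5, -3.6, -2, 0, 0, -0.5, -1, -3.5, -3.6, 0, 0, 0, 0, -1, -3.5, -3.6, 0, 0, 0, 0, -1, -2.5, -2.6, 0, 0, 0, 0, -1, -2.5, -2.6, 0, 0, 0, 0, -1]

```text
time_s: 13.87
tcp_pos: [582.1, -276.0, 53.7]
tool_rot: [[0.684, 0.007, -0.73], [0.73, 0.007, 0.684], [0.01, -1.0, -0.0]]
contact_force: [4.4, 4.8, -3.6]
finger_gap: 43.1
```

```bash
cat >> h.py <<'E'
def nest():
    s=robot.observe();d=np.array([-.687,-.727]);n=np.array([.727,-.687])
    p=s["tcp_pos"][:2]+.85*d-[578.8,-282.3]; F=s["contact_force"]
    print("nest x %.1f y %.1f under-floor %.1f | Fx %.1f Fy %.1f Fz %.1f"%(p@d,p@n,s["tcp_pos"][2]-15.1-12,F[:2]@d,F[:2]@n,F[2])); st()
E
python3 -c "
from h import *
nest()"
```

```text
nest x -6.0 y -1.9 under-floor 26.6 | Fx -6.5 Fy -0.1 Fz -3.6
t 13.87 tcp [ 582.1 -276.    53.7] yaw 136.9 y [ 0.0074  0.0074 -0.9999] fix rx,ry deg [-0.42  0.42] F [ 4.4  4.8 -3.6] gap 43.1 q [-32.  22.   8.  76.   1. -78.]
```

Request:
step_arm:
  deltas: [-2.5, -4, 0, -0.4, 0.4, 0, -1, -2.2, -3, 0, 0, 0, 0, -1, -2, -2.6, 0, 0, 0, 0, -1, -2, -2, 0, 0, 0, 0, -1]

```text
time_s: 14.2
tcp_pos: [578.8, -279.1, 54.1]
tool_rot: [[0.681, 0.016, -0.733], [0.732, 0.021, 0.681], [0.026, -1.0, 0.003]]
contact_force: [5.7, 4.1, -4.9]
finger_gap: 43.1
```

```bash
python3 -c "
from h import *
nest()"
```

```text
nest x -1.5 y -2.2 under-floor 27.0 | Fx -6.8 Fy 1.3 Fz -4.9
t 14.2 tcp [ 578.8 -279.1   54.1] yaw 137.1 y [ 0.0158  0.0208 -0.9997] fix rx,ry deg [-1.19  0.91] F [ 5.7  4.1 -4.9] gap 43.1 q [-32.  22.   7.  76.   1. -80.]
```

Request:
step_arm:
  deltas: [-2.5, -5, 0, -1.5, 1.2, 0, -1, -2.5, -4, 0, -0.6, 0.6, 0, -1, -2.2, -3, 0, -0.5, 0.5, 0, -1]

```text
time_s: 14.45
tcp_pos: [575.7, -282.7, 53.3]
tool_rot: [[0.679, -0.013, -0.734], [0.734, -0.006, 0.679], [-0.013, -1.0, 0.006]]
contact_force: [5.8, 5.6, -4.8]
finger_gap: 42.9
```

```bash
python3 -c "
from h import *
nest()"
```

```text
nest x 3.2 y -2.0 under-floor 26.2 | Fx -8.1 Fy 0.4 Fz -4.8
t 14.45 tcp [ 575.7 -282.7   53.3] yaw 137.3 y [-0.0133 -0.0057 -0.9999] fix rx,ry deg [ 0.32 -0.76] F [ 5.8  5.6 -4.8] gap 42.9 q [-32.  22.   8.  76.  -1. -79.]
```

Request:
step_arm:
  deltas: [0, -4.5, 0, 0.2, -0.4, -0.5, -1, -0.5, -3.5, 0, -0.2, 0, 0, -1, -1, -2, -4, -0.2, 0.2, 0, -1]

```text
time_s: 14.7
tcp_pos: [578.4, -282.5, 51.4]
tool_rot: [[0.682, 0.001, -0.731], [0.731, 0.011, 0.682], [0.009, -1.0, 0.007]]
contact_force: [4.5, 6.4, 2.7]
finger_gap: 43.2
```

```bash
python3 -c "
from h import *
nest()
f=robot.grab_frame('side');cv2.imwrite('pics/s5.png',cv2.resize(f[100:180,190:310],None,fx=6,fy=6,interpolation=cv2.INTER_CUBIC));nest()"
```

```text
nest x 1.3 y -0.2 under-floor 24.3 | Fx -7.8 Fy -1.1 Fz 2.7
t 14.7 tcp [ 578.4 -282.5   51.4] yaw 137.0 y [ 5.000e-04  1.130e-02 -9.999e-01] fix rx,ry deg [-0.65  0.03] F [4.5 6.4 2.7] gap 43.2 q [-32.  22.   8.  76.   1. -79.]
nest x 1.2 y -0.1 under-floor 23.6 | Fx -7.5 Fy -2.1 Fz 1.8
t 14.75 tcp [ 578.4 -282.5   50.7] yaw 137.0 y [ 4.000e-04  1.140e-02 -9.999e-01] fix rx,ry deg [-0.65  0.03] F [3.6 6.9 1.8] gap 43.2 q [-32.  23.   8.  76.   1. -79.]
```

View pics/s5.png

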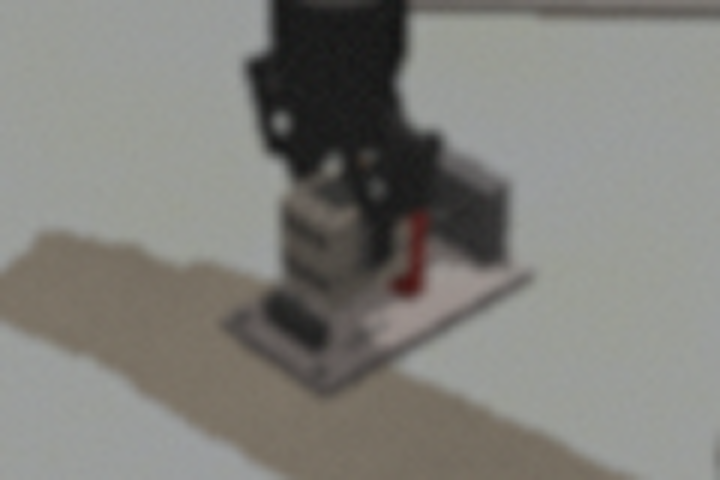

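The side view shows the carriage pressed back by the contactor's orange end, with the stop now clear in front of it. I'll press 4 mm further and then lower.

Request:
step_arm:
  deltas: [-3.5, -4, 0, -1, 0.6, 0, -1, -3, -3, 0, -0.5, 0.4, 0, -1, -2.2, -2, 0, -0.3, 0.3, 0, -1]

```text
time_s: 15.0
tcp_pos: [576.8, -284.0, 50.9]
tool_rot: [[0.679, -0.005, -0.734], [0.734, -0.004, 0.679], [-0.007, -1.0, 0.001]]
contact_force: [6.7, 4.6, -4.9]
finger_gap: 43.1
```

```bash
python3 -c "
from h import *
nest()"
```

```text
nest x 3.5 y -0.3 under-floor 23.8 | Fx -8.0 Fy 1.7 Fz -4.9
t 15.0 tcp [ 576.8 -284.    50.9] yaw 137.3 y [-0.0053 -0.0045 -1.    ] fix rx,ry deg [ 0.26 -0.31] F [ 6.7  4.6 -4.9] gap 43.1 q [-32.  22.   8.  76.  -0. -79.]
```

Request:
step_arm:
  deltas: [-3, -3, -3, 0, 0, 0, -1, -2.5, -2.5, -5, -0.2, 0.2, 0, -1, -2.2, -2.2, -5, -0.2, 0.2, 0, -1]

```text
time_s: 15.25
tcp_pos: [577.9, -284.9, 44.6]
tool_rot: [[0.675, 0.009, -0.738], [0.738, 0.001, 0.675], [0.007, -1.0, -0.006]]
contact_force: [4.6, 6.5, 3.5]
finger_gap: 43.2
```

```bash
python3 -c "
from h import *
nest()"
```

```text
nest x 3.3 y 1.2 under-floor 17.5 | Fx -7.9 Fy -1.1 Fz 3.5
t 15.25 tcp [ 577.9 -284.9   44.6] yaw 137.6 y [ 9.4e-03  9.0e-04 -1.0e+00] fix rx,ry deg [-0.05  0.54] F [4.6 6.5 3.5] gap 43.2 q [-32.  22.   7.  74.   0. -80.]
```

Request:
step_arm:
  deltas: [-3, -1, -6, 0, 0.4, -0.6, -1, -2.6, -1.8, -6, -0.1, 0.2, -0.4, -1, -2.2, -1.8, -5, -0.1, 0.2, 0, -1]

```text
time_s: 15.5
tcp_pos: [579.6, -284.8, 36.0]
tool_rot: [[0.685, 0.019, -0.729], [0.729, 0.005, 0.685], [0.017, -1.0, -0.01]]
contact_force: [4.7, 6.9, 2.2]
finger_gap: 42.9
```

```bash
python3 -c "
from h import *
nest()"
```

```text
nest x 2.1 y 2.3 under-floor 8.9 | Fx -8.2 Fy -1.3 Fz 2.2
t 15.5 tcp [ 579.6 -284.8   36. ] yaw 136.8 y [ 0.0188  0.0051 -0.9998] fix rx,ry deg [-0.29  1.08] F [4.7 6.9 2.2] gap 42.9 q [-33.  22.   6.  73.   1. -79.]
```

Request:
step_arm:
  deltas: [-4, 0, 0, -0.3, 1.2, 0, -1, -3, -0.8, -3, -0.2, 0.5, 0, -1]

```text
time_s: 15.67
tcp_pos: [578.5, -283.2, 36.1]
tool_rot: [[0.683, 0.003, -0.73], [0.73, 0.001, 0.683], [0.003, -1.0, -0.002]]
contact_force: [5.5, 6.0, 3.7]
finger_gap: 43.2
```

```bash
python3 -c "
from h import *
nest()"
```

```text
nest x 1.7 y 0.4 under-floor 9.0 | Fx -8.2 Fy -0.2 Fz 3.7
t 15.67 tcp [ 578.5 -283.2   36.1] yaw 136.9 y [ 0.0034  0.001  -1.    ] fix rx,ry deg [-0.06  0.2 ] F [5.5 6.  3.7] gap 43.2 q [-32.  23.   7.  74.   0. -79.]
```

Square and centred. Now down to the floor.

Request:
step_arm:
  deltas: [-2.8, -2, -5, 0, 0.4, 0, -1, -2.6, -1.6, -5, -0.1, 0.5, 0, -1, -2.6, -1.6, -4, -0.1, 0.4, 0, -1]

```text
time_s: 15.92
tcp_pos: [579.3, -283.3, 29.8]
tool_rot: [[0.68, 0.001, -0.733], [0.733, 0.006, 0.68], [0.005, -1.0, 0.003]]
contact_force: [3.5, 6.8, 4.2]
finger_gap: 43.2
```

```bash
python3 -c "
from h import *
nest()"
```

```text
nest x 1.3 y 1.1 under-floor 2.7 | Fx -7.3 Fy -2.1 Fz 4.2
t 15.92 tcp [ 579.3 -283.3   29.8] yaw 137.2 y [ 0.0014  0.0057 -1.    ] fix rx,ry deg [-0.33  0.08] F [3.5 6.8 4.2] gap 43.2 q [-32.  23.   7.  74.   0. -79.]
```

Request:
step_arm:
  deltas: [-1.8, -1, -3, -0.2, 0.2, 0, -1, -1.5, -1, -3, -0.1, 0.2, 0, -1, -1, -0.8, -3, 0, 0.2, 0, -1]

```text
time_s: 16.17
tcp_pos: [579.6, -283.5, 28.9]
tool_rot: [[0.679, 0.003, -0.734], [0.734, 0.004, 0.679], [0.005, -1.0, 0.001]]
contact_force: [-1.6, 4.2, 5.5]
finger_gap: 43.1
```

```bash
python3 -c "
from h import *
nest()"
```

```text
nest x 1.1 y 1.4 under-floor 1.8 | Fx -1.9 Fy -4.0 Fz 5.5
t 16.17 tcp [ 579.6 -283.5   28.9] yaw 137.2 y [ 0.0027  0.0038 -1.    ] fix rx,ry deg [-0.22  0.16] F [-1.6  4.2  5.5] gap 43.1 q [-32.  23.   6.  73.   0. -79.]
```

Request:
step_arm:
  deltas: [-0.5, 0, -5, -0.1, 0.1, 0, -1, 0, 0, -5, 0, 0, 0, -1, 0, 0, -5, 0, 0, 0, -1]

```text
time_s: 16.42
tcp_pos: [580.3, -283.9, 26.5]
tool_rot: [[0.68, 0.007, -0.733], [0.733, -0.001, 0.68], [0.004, -1.0, -0.006]]
contact_force: [-5.1, 5.9, 18.1]
finger_gap: 43.2
```

```bash
python3 -c "
from h import *
nest()"
```

```text
nest x 1.0 y 2.2 under-floor -0.6 | Fx -0.8 Fy -7.8 Fz 18.1
t 16.42 tcp [ 580.3 -283.9   26.5] yaw 137.2 y [ 0.0066 -0.0012 -1.    ] fix rx,ry deg [0.07 0.38] F [-5.1  5.9 18.1] gap 43.2 q [-32.  23.   6.  73.   0. -79.]
```

Request:
step_arm:
  deltas: [-1.5, 1.2, -6, 0, 0.3, 0, -1, -0.5, 0.3, -6, 0, 0.2, 0, -1]

```text
time_s: 16.58
tcp_pos: [580.3, -283.9, 26.5]
tool_rot: [[0.68, 0.005, -0.733], [0.733, -0.006, 0.68], [-0.001, -1.0, -0.008]]
contact_force: [-6.7, 6.5, 17.3]
finger_gap: 42.9
```

```bash
python3 -c "
from h import *
nest()"
```

```text
nest x 1.0 y 2.2 under-floor -0.6 | Fx -0.1 Fy -9.3 Fz 17.3
t 16.58 tcp [ 580.3 -283.9   26.5] yaw 137.1 y [ 0.005  -0.0061 -1.    ] fix rx,ry deg [0.35 0.29] F [-6.7  6.5 17.3] gap 42.9 q [-32.  23.   6.  73.  -0. -79.]
```

Request:
step_arm:
  deltas: [-2.5, 2.2, -3, 0.2, 0.3, 0, -1, -2.5, 2.2, -3, 0.1, 0.2, 0, -1]

```text
time_s: 16.75
tcp_pos: [580.0, -283.7, 26.8]
tool_rot: [[0.681, 0.009, -0.732], [0.732, -0.01, 0.681], [-0.001, -1.0, -0.013]]
contact_force: [4.8, -1.7, 1.3]
finger_gap: 43.2
```

```bash
python3 -c "
from h import *
nest()"
```

```text
nest x 1.1 y 1.8 under-floor -0.3 | Fx -2.1 Fy 4.7 Fz 1.3
t 16.75 tcp [ 580.  -283.7   26.8] yaw 137.0 y [ 0.0085 -0.01   -0.9999] fix rx,ry deg [0.57 0.49] F [ 4.8 -1.7  1.3] gap 43.2 q [-32.  23.   5.  72.  -0. -79.]
```

Request:
step_arm:
  deltas: [-0.5, 0.5, -4, 0, 0, 0, -1, 0, 0, -4, 0, 0, 0, -1, 0, 0, 0, 0, 0, 0, -0.4, 0, 0, 0, 0, 0, 0, 0.2, 0, 0, 0, 0, 0, 0, 1, 0, 0, 0, 0, 0, 0, 1, 0, 0, 0, 0, 0, 0, 1, 0, 0, 0, 0, 0, 0, 1]

```text
time_s: 17.42
tcp_pos: [578.0, -284.5, 26.4]
tool_rot: [[0.682, 0.009, -0.731], [0.731, -0.012, 0.682], [-0.002, -1.0, -0.015]]
contact_force: [0.5, 0.0, 0.5]
finger_gap: 85.4
```

```bash
python3 -c "
from h import *
nest()"
```

```text
nest x 3.0 y 0.9 under-floor -0.7 | Fx -0.4 Fy 0.4 Fz 0.5
t 17.42 tcp [ 578.  -284.5   26.4] yaw 137.0 y [ 0.0095 -0.0121 -0.9999] fix rx,ry deg [0.69 0.54] F [0.5 0.  0.5] gap 85.4 q [-32.  22.   5.  72.  -0. -79.]
```

Released with no force left on the tool. Rising straight up, then away so the cameras can see.

Request:
step_arm:
  deltas: [0, 0, 8, 0.3, 0.3, 0, 1, 0, 0, 15, 0, 0, 0, 1, 0, 0, 25, 0, 0, 0, 1, 0, 0, 30, 0, 0, 0, 1, 0, 0, 35, 0, 0, 0, 1, 0, 0, 35, 0, 0, 0, 1, -10, 15, 20, 0, 0, 0, 1, -15, 25, 10, 0, 0, 0, 1]

```text
time_s: 18.08
tcp_pos: [547.4, -244.7, 205.6]
tool_rot: [[0.686, -0.009, -0.728], [0.728, 0.0, 0.686], [-0.006, -1.0, 0.007]]
contact_force: [0.7, 0.2, 0.4]
finger_gap: 85.1
```

Request:
step_arm:
  deltas: [-15, 30, 0, 0, 0, 0, 1, -15, 35, 0, 0, 0, 0, 1, -15, 35, 0, 0, 0, 0, 1, -15, 35, 0, 0, 0, 0, 1, -10, 30, 0, 0, 0, 0, 1, 0, 10, 0, 0, 0, 0, 1, 0, 0, 0, 0, 0, 0, 1]

```text
time_s: 18.67
tcp_pos: [475.2, -63.4, 219.6]
tool_rot: [[0.686, 0.008, -0.727], [0.727, -0.006, 0.686], [0.001, -1.0, -0.01]]
contact_force: [0.9, 0.5, -0.0]
finger_gap: 85.5
```

```bash
python3 - <<'E'
from h import *
t=robot.grab_frame("top");f=robot.grab_frame("side");st()
a=cv2.resize(t[145:235,345:445],None,fx=4,fy=4,interpolation=cv2.INTER_CUBIC)
b=cv2.resize(f[90:180,210:310],None,fx=4,fy=4,interpolation=cv2.INTER_CUBIC)
cv2.imwrite("pics/fin.png",np.hstack([a,b])); cv2.imwrite("pics/fins.png",f)
hs=cv2.cvtColor(f,cv2.COLOR_BGR2HSV)
E
```

```text
t 18.77 tcp [475.9 -65.5 219.3] yaw 136.5 y [ 0.008  -0.0068 -0.9999] fix rx,ry deg [0.39 0.46] F [-0.4 -0.7  0.6] gap 85.3 q [-16.  -5.  -3.  91.  -0. -62.]
```

View pics/fin.png

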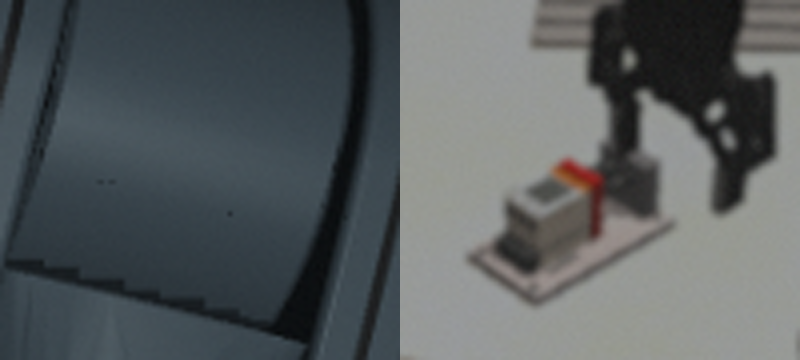

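The side view shows the contactor seated flat between the dark stop and the carriage, with its orange strip against the red. The arm blocks the top view, so I'll move it further away for one last check.

Request:
step_arm:
  deltas: [0, 30, 10, 0, 0, 0, 1, 0, 35, 10, 0, 0, 0, 1, 0, 35, 0, 0, 0, 0, 1, 0, 35, 0, 0, 0, 0, 1, 0, 35, 0, 0, 0, 0, 1, 0, 30, 0, 0, 0, 0, 1, 0, 15, 0, 0, 0, 0, 1, 0, 0, 0, 0, 0, 0, 1]

```text
time_s: 19.43
tcp_pos: [484.5, 144.9, 238.5]
tool_rot: [[0.705, 0.009, -0.71], [0.71, -0.013, 0.704], [-0.003, -1.0, -0.016]]
contact_force: [0.6, 0.3, -0.2]
finger_gap: 85.5
```

```bash
python3 - <<'E'
from h import *
t=robot.grab_frame("top");f=robot.grab_frame("side");st()
cv2.imwrite("pics/fin2.png",np.vstack([cv2.resize(t[145:220,345:445],None,fx=6,fy=6,interpolation=cv2.INTER_CUBIC)[:,:600], np.zeros((0,600,3),np.uint8)]))
c=robot.get_calibration("top");hs=cv2.cvtColor(t,cv2.COLOR_BGR2HSV)
k=cv2.inRange(hs,(0,150,70),(6,255,255));k[:160]=0;k[220:]=0;k[:,:380]=0;k[:,430:]=0
o=np.array([578.8,-282.3]);d=np.array([-.687,-.727]);n=np.array([.727,-.687])
for nm,lo,hi,z in(("red",(0,150,70),(6,255,255),73.5),("orange",(8,120,80),(20,255,255),69)):
    k=cv2.inRange(hs,lo,hi);k[:160]=0;k[220:]=0;k[:,:375]=0;k[:,430:]=0;p=cv2.findNonZero(k)[:,0]
    q=plane(c,*p.mean(0),z)[:2]-o;print(nm,len(p),"nest x,y",q@d,q@n)
E
```

```text
t 19.53 tcp [484.4 142.6 238.4] yaw 135.1 y [ 0.0088 -0.0146 -0.9999] fix rx,ry deg [0.84 0.51] F [0.4 0.2 0. ] gap 85.5 q [  9.  -0.   3.  93.  -1. -36.]
red 115 nest x,y 36.05156234705126 -1.2156191489446366
orange 83 nest x,y 24.79414383473902 0.22275761734392363
```

View pics/fin2.png

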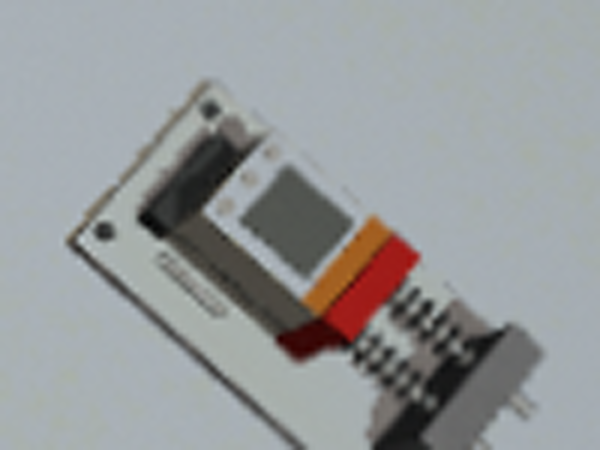

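The top view shows the contactor square in the nest, with its screws at the stop and its orange end flush against the red carriage. The orange strip is at nest x 24.8 (25 expected), y 0.2. Handing in.

```bash
python3 -c "
from station import robot
print(robot.sign_off())"
```

```text
the job is handed in; nothing more can be done
None
```

The white contactor is loaded in the nest and let go, and I handed the job in at 19.5 s of the 67 s allowed. No verdict was reported.

**What I did:** I lifted it from the rack by its ends, stood it on the bench and let go. I then gripped it by its long sides and pressed the carriage back to about 13 mm, with about 8 N on the tool. After that I lowered it behind the stop, pushed it down onto the nest floor (about 18 N), released it and moved the arm away.

**Last checks:**

| Check | Result |
|---|---|
| Orange strip, middle | nest x 24.8 mm (25 expected), y 0.2 mm |
| Carriage top, middle | nest x 36 mm (37 expected), so about 9 mm of travel with the contactor clamped |
| Height at last press | underside within about 1 mm of the nest floor |
| Force on the tool after moving clear | only noise, under 1 N |

**Disagreement:** Just before release, the arm's own readings put the contactor about 1 mm along and 2 mm across from the seat. The final top view put it nearly centred. Both are within tolerance.

**Not checked:** I did not measure the spare contactors, the bottle or the screwdriver again at the end. Views during the work showed them in place, and the arm's path stayed clear of them.

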